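Clamp the cup in the coaxial-drive clamping stage

TASK

Stand the turned aluminium cup upright in the nest of the small clamping stage, between its jaw and its V stop, and let go of it; then close the jaw by turning only the small black inner knob clockwise until the cup is pressed against the stop and held firmly with about 12 N: not loose, and well short of 25 N, which would mark it. The outer ring under the knob sets the stop for this batch and must stay as it was set; leave the tin, the cover, the spanner and the marker where they are.

Things in the scene. Friction and masses are not known exactly. Their poses are not given: they have to be found in the camera images.
- cup: Grey turned aluminium cup, the only one, loose, about 75 g, 43 mm tall. Foot 24 mm across, flange 36 mm across (its widest) from 13 to 19 mm above the foot, then a barrel that narrows to 27 mm at the rim. Origin: centre of the underside, z up. It can be held from above by the barrel.
- stage: Clamping stage fixed to the bench, 214 (x) by 92 mm (y). Origin: centre of its underside, z up, x from the knob end to the V stop. Knob axis at x = -70 mm, on a dark head 62 x 64 mm, 30 mm high. The jaw bar (84 mm wide) slides in +x on two rods and carries the pad; at the +x end a steel 120 degree V stop, open towards the pad. Jaw and stop rise 36 mm above the bench, the rods 29 mm.
- nest (a point): Where to stand the cup: point on the nest floor, 18 mm above the bench, on the stage's centre line at x = +35.5 mm; axes as the stage's. A cup standing there has 3 mm or more free before and behind its flange. The jaw then slides it to the V: seated, its axis lies 4 to 11 mm beyond this point, depending on how the stop was set, which is not reported.
- knob_top (a point): Centre of the top of the round black ribbed inner knob, 55 mm above the bench: 24 mm across, its grippable side 44.5 to 54 mm above the bench. Clockwise from above closes the jaw, 10 mm per rad. From the start 0.8 to 2.1 rad are needed (maybe two grasps); end stop after 2.5 rad. It stays where left. Drag while turning 0.25 N m, plus 0.01 N m per N of clamping (12 N: 0.12 N m more).
- ring_mark (a point): Red line on top of the silver knurled outer ring, 19 mm from the knob axis. The ring is 45 mm across, round the same axis under the knob; its top is 42 mm above the bench, 2 mm below the knob's lower edge. It turns lightly (about 0.05 N m), so fingers resting on it with a few newtons drag it round. It drives the V stop.
- pad: Rubber-faced spring pad on the jaw, 34 mm wide, 17 mm high. Origin: lower edge of its face, on the centre line, on the nest floor; x towards the cup. At the start its face is 21 to 26 mm before the nest point. Once the cup bears on the V, the pad's spring gives 10 N per mm of further jaw travel, about 100 N per rad of the knob.
- spanner: Steel spanner lying flat along the front edge, 137 mm long, 8 mm thick. Origin: centre of the underside.
- marker: Marker pen lying near the front edge, 130 mm long, 15 mm thick. Origin: centre of the underside.
- tin: Grease tin with a green lid, 69 mm across, 28 mm high; stands beside the cup. Origin: centre of the underside.
- cover: Light grey moulded cover (a shallow rounded box), 52 x 88 x 24 mm, beside the cup. Origin: centre of the underside.
Mind the look-alikes: they are no part of the job. What is shaped like the cup but brown is not meant.

How it is judged:
By the outcome, as a careful person would: the job done as asked, in the order asked, and still so for the second after the job is handed in, with the robot touching nothing.
It also fails if it takes over 72 s, if anything falls off the work surface, if the arm or the gripper's body presses on something with over 40 N, if the wrist force passes 120 N, or if a joint passes its speed limit or range.

ROBOT

A 7-joint arm with a two-finger parallel gripper is mounted at the origin on a cart in front of the work surface, level with it; the furniture and walls round the work are solid. World frame = base frame: x ahead of the robot, y to its left, z up, the work surface at z = 0. Lengths are in mm, angles in rad, forces in N, time in s.
With the tool pointing down it reaches from about 425 to 1025 mm from the base axis. Payload 9.4 kg.
Tool frame: the origin (TCP) lies midway between the tips of the shut fingers; the grasp point (between the pads) lies 19 mm behind it (pinch_z is the distance from the TCP to the grasp point, in mm); x points along the fingers, y is the direction in which the jaws open and shut, and the axes are right-handed (so a half turn about x gives the same grasp; the last joint's range is limited). The gripper opens to 93 mm and grips with 3 to 60 N. Pads are 15 mm wide; open, the fingers measure 128 mm over their backs; the gripper's body (75 mm by 188 mm) begins 65 mm behind the grasp point.
Start: joints at [-1.226, 0.599, -0.003, 1.599, 0.002, 0.943, -0.08], TCP at [296.822, 661.454, 218.618] pointing down, gripper open.
Joint ranges: [-2.57, 2.57], [-0.35, 1.97], [-1.29, 1.29], [0.11, 2.56], [-1.05, 4.19], [0.11, 1.86], [-2.63, 2.63]. Speed limits (rad/s): [2.22, 2.22, 3.01, 3.01, 3.14, 3.14, 3.14].

INTERFACE

Orientations are given as a unit quaternion [x, y, z, w].
In Python, from plant import move_pose, movel, move_joints, move_gripper, pause, solve_ik, snapshot, MotionError, close_job, get_time_s, get_joints, get_dq, get_joint_efforts, get_eef_pos, get_eef_rot, get_contact_force, get_ft_torque, get_finger_gap, pinch_z gives the robot as it stands. Calls block until the motion is done:
- move_pose(position, orientation): joint-space move of the TCP to a pose.
- movel(position, speed=150, ori=None): straight line of the TCP; ori=None keeps the orientation; speed is the mean speed in mm/s.
- move_joints(angles): joint-space move.
- move_gripper(opening, effort=None): finger opening in mm; effort is the grip in N (None keeps the last); returns when the fingers have stopped.
- pause(seconds).
- solve_ik(position, orientation): joint angles nearest the present ones, or None.
- snapshot(name): name is "side" or "top" or "wrist"; returns a dict with "img" (480x640x3 uint8, blue, green, red), "fx", "fy", "cx", "cy" (pixels), "xyz" and "rotation" of the camera in the world; the wrist camera has in their place "hand_eye" (4x4, takes a point from camera to tool coordinates, whose origin is the TCP and whose axes are the tool frame's). Camera axes: x right, y down, z forward; pixel columns grow to the right and rows downward; lengths in mm; the calibration is good to about 2 mm. A picture is of the moment at which its call begins: read the wrist's pose just before it. There is no depth.
A pose or a line that the arm cannot do raises MotionError and nothing moves.
- close_job(): hands the job in, once; it reports no verdict.
Readings, each from a call of its own:
- get_time_s(): time.
- get_joints(): joint angles.
- get_dq(): joint speeds.
- get_joint_efforts(): joint torques, N m.
- get_eef_pos(): TCP position.
- get_eef_rot(): TCP orientation.
- get_contact_force(): force on the tool from outside, world axes, zero at the start.
- get_ft_torque(): the same for the moment, N m.
- get_finger_gap(): finger opening in mm.
Only numpy, scipy, OpenCV 4.12 (cv2) and the standard library are available. Lean on these libraries where they do the work, as an engineer would, in place of code of your own. Each camera call takes 0.05 s, during which the arm holds its last target.

## Working session

There is one attempt and no reset: what is moved stays moved. The work goes in short steps, each a Python script; the robot and the scene stay as the last script left them, time stands still between calls to the robot, and variables do not carry over. Pictures are saved under pics/ and viewed, and the job is handed in when it is done.

```bash
ls; mkdir -p pics; python3 - <<'E'
from plant import *
import cv2,numpy as np
for n in ("side","top","wrist"):
    s=snapshot(n); cv2.imwrite(f"pics/{n}0.png",s["img"])
    print(n,{k:(np.round(v,4).tolist() if not np.isscalar(v) else v) for k,v in s.items() if k!="img"})
print(get_time_s(),get_eef_pos(),get_eef_rot(),get_finger_gap(),pinch_z if not callable(pinch_z) else pinch_z(), get_contact_force(), get_ft_torque())
E
```

```text
pics
side {'fx': 541.2687601363356, 'fy': 541.2687601363356, 'cx': 326.95317283967717, 'cy': 234.2210972738395, 'xyz': [659.3418, -310.6314, 783.3188], 'rotation': [0.9492, 0.1391, -0.0412, -0.2792]}
top {'fx': 525.0958280429533, 'fy': 525.0958280429533, 'cx': 325.9086191047382, 'cy': 238.48984399285908, 'xyz': [357.0085, 124.5714, 902.8187], 'rotation': [0.7103, -0.698, 0.0588, -0.0702]}
wrist {'fx': 411.9119308385637, 'fy': 411.9119308385637, 'cx': 326.8399607498671, 'cy': 240.3168084773147, 'hand_eye': [[0.0008, -0.2492, 0.9684, -165.479], [1.0, 0.0004, -0.0008, -0.5884], [-0.0002, 0.9684, 0.2492, -68.9536], [0.0, 0.0, 0.0, 1.0]]}
0.15 [296.69612837 661.11969109 217.95577556] [ 0.14759572  0.69148472 -0.1484197   0.69140146] 93.0408367270285 18.8 [ 0.31131648 -0.32404178  0.24163254] [-0.03061109 -0.02590255 -0.02026116]
```

View pics/side0.png

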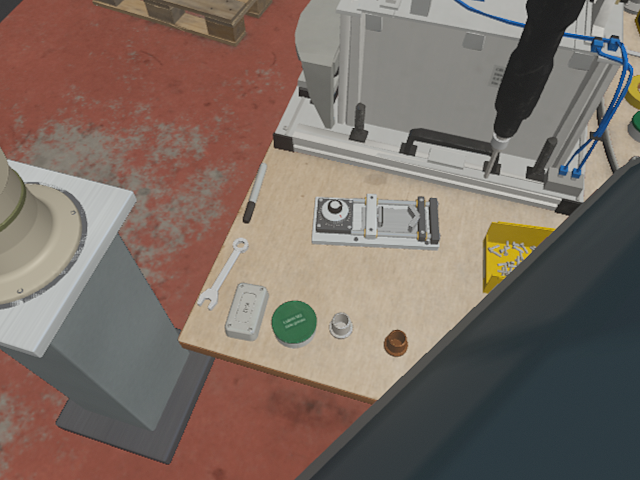

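View pics/top0.png

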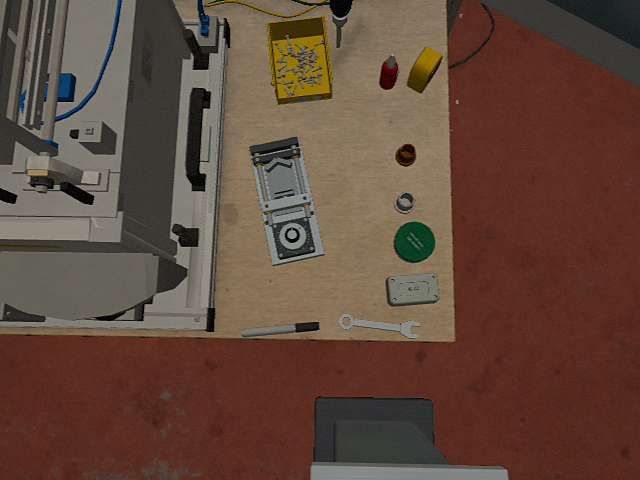

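View pics/wrist0.png

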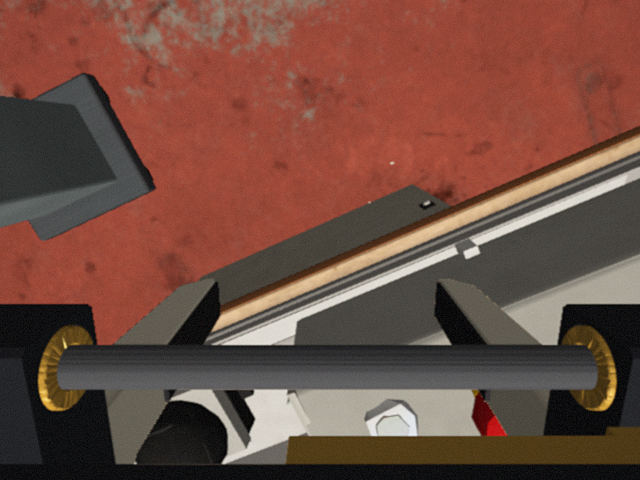

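```bash
cat > h.py <<'E'
from plant import *
import numpy as np, cv2
from scipy.spatial.transform import Rotation as R
def cam(s,pos=None,q=None):
    K=np.array([[s["fx"],0,s["cx"]],[0,s["fy"],s["cy"]],[0,0,1]])
    if "hand_eye" in s:
        H=np.array(s["hand_eye"]); Rt=R.from_quat(q).as_matrix()
        return K,Rt@H[:3,:3],Rt@H[:3,3]+np.array(pos)
    return K,R.from_quat(s["rotation"]).as_matrix(),np.array(s["xyz"])
def proj(c,P):
    K,Rm,t=c; p=(np.atleast_2d(P)-t)@Rm; p=p@K.T; return p[:,:2]/p[:,2:]
def ray(c,uv,z):
    K,Rm,t=c; d=Rm@np.linalg.solve(K,np.array([uv[0],uv[1],1.])); return t+d*(z-t[2])/d[2]
def wsnap(name):
    p,q=get_eef_pos(),get_eef_rot(); s=snapshot("wrist"); cv2.imwrite(f"pics/{name}.png",s["img"]); c=cam(s,p,q)
    np.savez(f"pics/{name}.npz",K=c[0],R=c[1],t=c[2]); return s["img"],c
def loadc(name):
    d=np.load(f"pics/{name}.npz"); return d["K"],d["R"],d["t"]
E
python3 - <<'E'
from h import *
for n in ("side","top"):
    s=snapshot(n);c=cam(s);np.savez(f"pics/{n}0.npz",K=c[0],R=c[1],t=c[2]);print(n,c[1].round(3).tolist(), proj(c,[[297,661,218],[0,0,0],[500,0,0]]).round(0).tolist())
    g={"top":[((404,203),43),((406,155),43),((292,235),55),((414,242),28),((413,290),24)],"side":[((341,318),43),((397,338),43),((335,206),55),((294,320),28),((247,306),24)]}[n]
    for uv,z in g: print(uv,ray(c,uv,z).round(1))
    im=s["img"]
    if n=="top":
        a=cv2.resize(im[130:270,240:440],None,fx=4,fy=4,interpolation=cv2.INTER_CUBIC)
    else: a=cv2.resize(im[180:360,290:450],None,fx=3.3,fy=3.3,interpolation=cv2.INTER_CUBIC)
    cv2.imwrite(f"pics/{n}0c.png",a)
print(R.from_quat(get_eef_rot()).as_matrix().round(3))
E
```

```text
side [[0.958, 0.241, -0.156], [0.287, -0.805, 0.519], [-0.001, -0.542, -0.841]] [[291.0, -60.0], [9.0, 243.0], [287.0, 321.0]]
(341, 318) [584.3  10.8  43. ]
(397, 338) [670.5   3.9  43. ]
(335, 206) [521.1 195.8  55. ]
(294, 320) [515.8  -6.1  28. ]
(247, 306) [438.4  -3.2  24. ]
top [[0.019, -0.983, 0.181], [-1.0, -0.016, 0.018], [-0.014, -0.182, -0.983]] [[-86.0, 375.0], [410.0, 569.0], [407.0, 253.0]]
(404, 203) [578.6   9.7  43. ]
(406, 155) [663.3   5.6  43. ]
(292, 235) [518.4 195.7  55. ]
(414, 242) [514.9  -8.6  28. ]
(413, 290) [434.2  -6.6  24. ]
[[-0.     0.409  0.912]
 [-0.001  0.912 -0.409]
 [-1.    -0.001  0.   ]]
```

View pics/top0c.png

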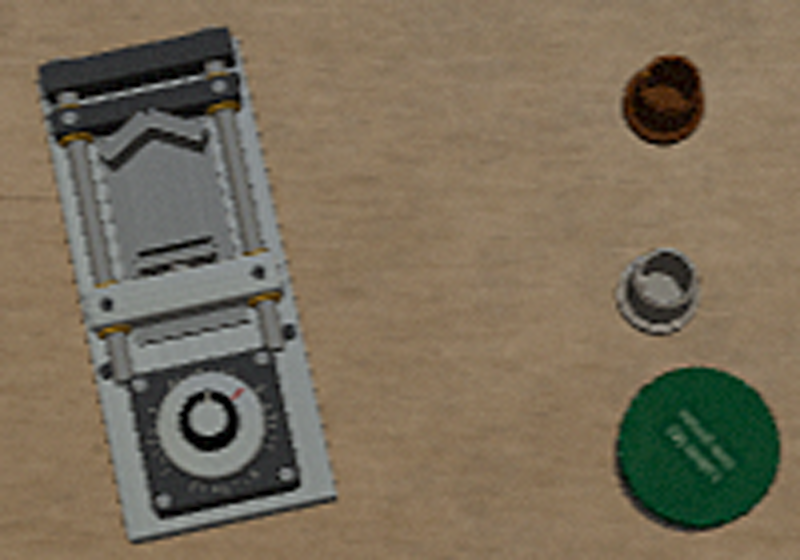

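View pics/side0c.png

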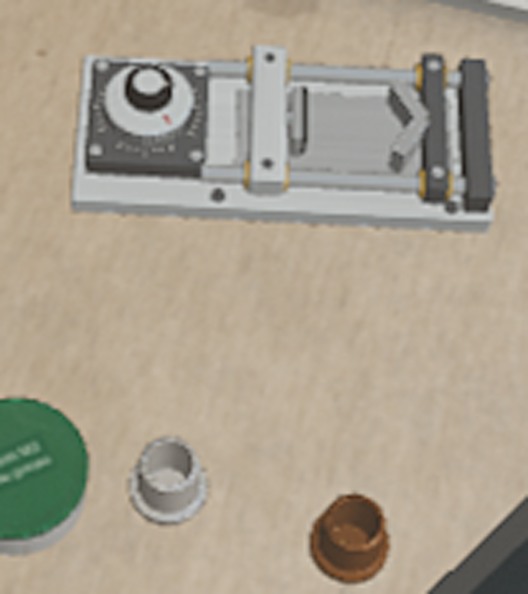

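Candidates for the cup: grey at top (404,203) / side (341,324), and brown at top (406,155) / side (397,338). The grey one is open-topped and stands upright on its foot. It fits "grey turned aluminium", and the enlarged crop confirms it; the brown one is the look-alike. Next I'll size up the obstacles for the transit.

```bash
python3 - <<'E'
from h import *
T=loadc("top0");S=loadc("side0")
def tri(a,b):
    A=[];
    n=[]
    for c,uv in((T,a),(S,b)):
        d=c[1]@np.linalg.solve(c[0],np.array([*uv,1.]));n.append((c[2],d/np.linalg.norm(d)))
    M=sum(np.eye(3)-np.outer(d,d) for t,d in n);v=sum((np.eye(3)-np.outer(d,d))@t for t,d in n)
    return np.linalg.solve(M,v).round(0)
print("white block",tri((90,131),(475,42)))
print("hood tip/knob",tri((187,236),(360,115)),tri((187,275),(340,20)),tri((187,275),(300,45)))
print("handle",tri((200,95),(545,145)), "cab corner",tri((152,252),(340,10)),tri((125,250),(362,20)))
print("screwdriver tip",tri((338,45),(490,175)))
for z in (0,100,200,300,400): print(z,ray(T,(187,275),z).round(0),ray(T,(0,250),z).round(0),ray(T,(155,240),z).round(0), ray(T,(213,200),z).round(0), proj(S,[297,661,z]).round(0))
a=solve_ik([297,661,500],get_eef_rot()); print(a)
for P in ([297,661,600],[350,400,450],[350,300,500],[600,10,450]):
    print(P,solve_ik(P,get_eef_rot()))
E
```

```text
white block [664. 498. 176.]
hood tip/knob [512. 360. 100.] [455. 311. 304.] [429. 306. 270.]
handle [795. 372.  83.] cab corner [464. 347. 301.] [480. 404. 247.]
screwdriver tip [724. 126. 289.]
0 [455. 380.   0.] [494. 713.   0.] [516. 441.   0.] [590. 343.   0.] [[297.  36.]]
100 [445. 352. 100.] [479. 648. 100.] [498. 406. 100.] [564. 319. 100.] [[295.  -4.]]
200 [434. 324. 200.] [464. 583. 200.] [481. 371. 200.] [538. 294. 200.] [[292. -51.]]
300 [423. 295. 300.] [448. 518. 300.] [463. 336. 300.] [513. 270. 300.] [[ 289. -106.]]
400 [412. 267. 400.] [433. 452. 400.] [446. 301. 400.] [487. 246. 400.] [[ 285. -172.]]
[-1.23809435  0.44954965  0.01999008  1.18275107 -0.00867579  1.51008719
 -0.07050161]
[297, 661, 600] [-1.24286067  0.45938609  0.03257419  0.94005908 -0.01462655  1.74305492
 -0.06710278]
[350, 400, 450] [-0.98440956  0.16489734  0.03079864  1.71038674 -0.00507346  1.26707166
  0.19654808]
[350, 300, 500] [-0.91664849  0.03485776  0.0886559   1.74305757 -0.00284841  1.36446529
  0.32159508]
[600, 10, 450] [-0.39123365  0.27483956  0.38154533  1.590091   -0.10445021  1.29720529
  1.15467119]
```

```bash
python3 - <<'E'
import cv2
a=cv2.imread("pics/side0.png")[0:220,260:640];cv2.imwrite("pics/sA.png",cv2.resize(a,None,fx=2.1,fy=2.1))
a=cv2.imread("pics/top0.png")[0:340,0:380];cv2.imwrite("pics/tA.png",cv2.resize(a,None,fx=1.7,fy=1.7))
E
```

```text
(no output)
```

View pics/sA.png

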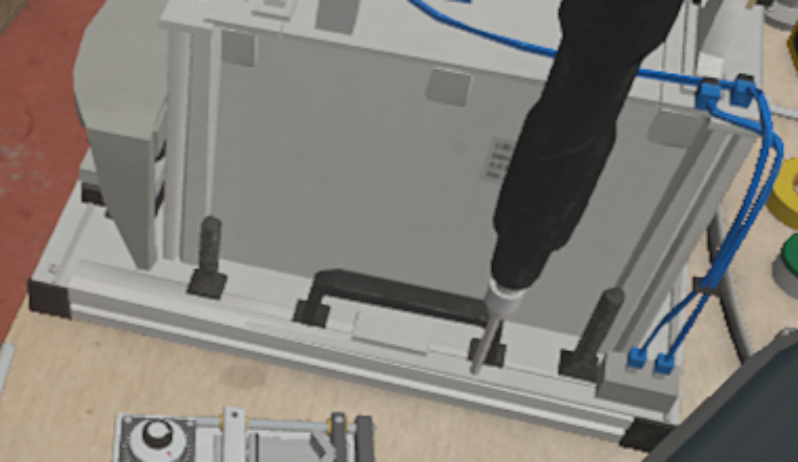

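View pics/tA.png

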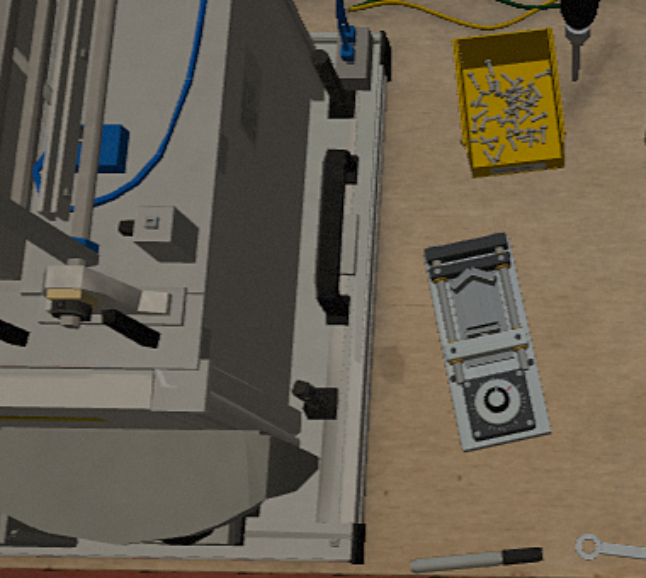

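```bash
cat >> h.py <<'E'
def ori(psi):
    z=np.array([np.cos(psi),np.sin(psi),0]);x=np.array([0,0,-1.]);y=np.cross(z,x)
    return R.from_matrix(np.stack([x,y,z],1)).as_quat()
E
python3 - <<'E'
from h import *
p=get_eef_pos(); movel([p[0],p[1],480],speed=250)
print(get_time_s(),get_contact_force().round(1))
q=solve_ik([380,250,480],ori(-0.6)); print(q); move_joints(q)
print(get_time_s())
for P,s in (([620,10,200],-0.0),([620,10,200],-0.25),([600,165,200],-1.4),([590,10,25],0.25),([625,212,45],0.17)):
    print(P,s,solve_ik(P,ori(s)))
s=snapshot("side"); cv2.imwrite("pics/s1.png",s["img"])
E
```

```text
1.4417 [ 0.   0.5 -0.5]
[-0.89393672  0.02817997  0.19496919  1.79705173 -0.00563959  1.31689846
  0.2731699 ]
2.9917
[620, 10, 200] -0.0 [-0.38858063  0.52217759  0.41973764  1.88602302 -0.28932417  0.7929507
  1.75721261]
[620, 10, 200] -0.25 [-0.40277273  0.52555787  0.44192573  1.88690956 -0.30514394  0.79547217
  1.52350579]
[600, 165, 200] -1.4 [-0.59889513  0.51619592  0.35626307  1.87845281 -0.24491057  0.78945743
  0.05913698]
[590, 10, 25] 0.25 [-0.22576397  0.71894843  0.16965327  2.05509678 -0.29669075  0.3901722
  1.99877392]
[625, 212, 45] 0.17 [-0.53648201  0.74220635  0.19396998  1.88402749 -0.25649947  0.539322
  1.569448  ]
```

View pics/s1.png

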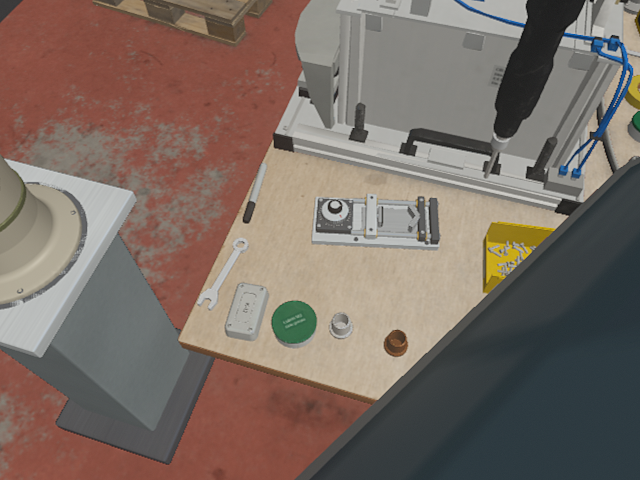

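```bash
python3 - <<'E'
from h import *
move_joints(solve_ik([600,160,215],ori(-1.4)))
im,c=wsnap("w_stage")
move_joints(solve_ik([625,12,200],ori(-0.0)))
im,c=wsnap("w_cup")
print(get_time_s())
E
```

```text
5.7167
```

View pics/w_stage.png

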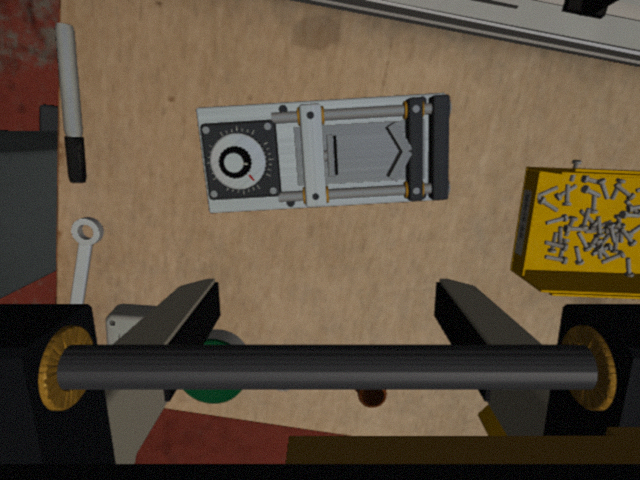

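View pics/w_cup.png

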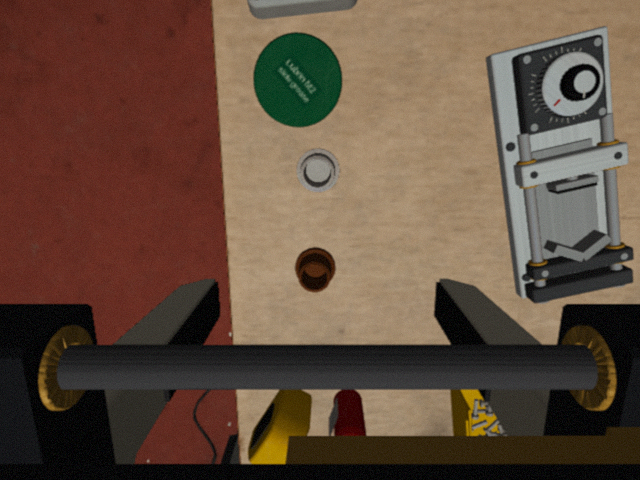

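Stage shot: knob at (235,161), red ring line at (250,177), pad at (336,155), V at (398,150). Cup shot: grey cup at (319,170), tin above at (298,80), brown look-alike at (316,269). I'll enlarge both for precise measurement.

```bash
python3 - <<'E'
from h import *
a=cv2.imread("pics/w_stage.png"); cv2.imwrite("pics/ws_c.png",cv2.resize(a[85:225,185:465],None,fx=2.85,fy=2.85,interpolation=cv2.INTER_CUBIC))
b=cv2.imread("pics/w_cup.png"); cv2.imwrite("pics/wc_c.png",cv2.resize(b[140:200,280:360],None,fx=8,fy=8,interpolation=cv2.INTER_CUBIC))
E
```

```text
(no output)
```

View pics/ws_c.png

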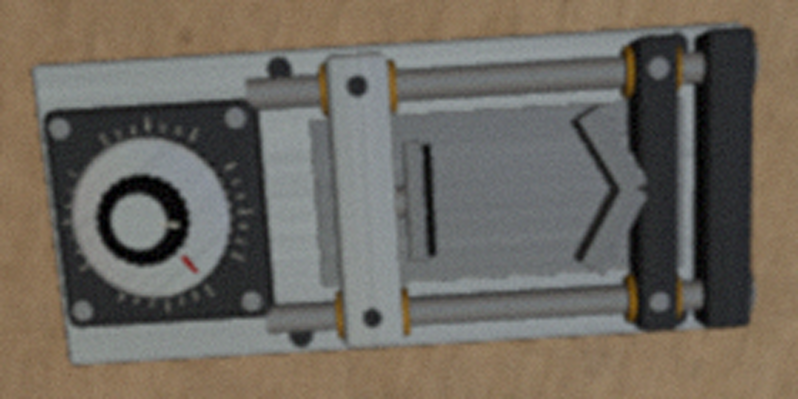

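View pics/wc_c.png

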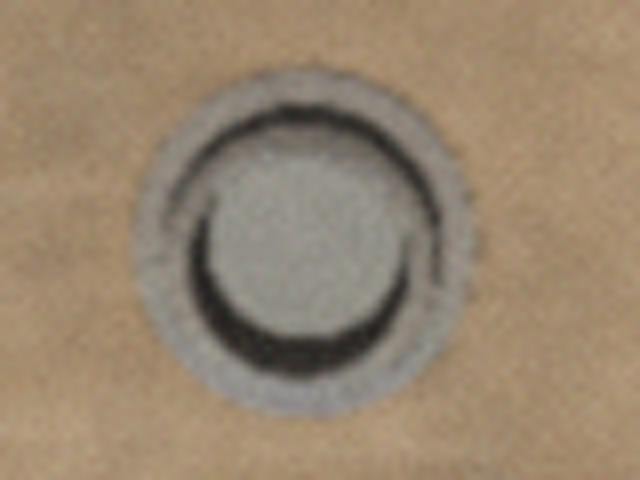

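```bash
python3 - <<'E'
from h import *
S=loadc("w_stage");C=loadc("w_cup")
f=lambda u,v:(185+(u+.5)/2.85-.5,85+(v+.5)/2.85-.5)
r=lambda u,v,z:ray(S,f(u,v),z)
j1,j2,s1,s2=r(357,86,36),r(372,318,36),r(659,68,36),r(660,301,36)
print("jaw scr",j1,j2,"stop",s1,s2)
jm,sm=(j1+j2)/2,(s1+s2)/2
for n,d in (("cl",sm-jm),("jaw",j1-j2),("stop",s1-s2)): print(n,np.degrees(np.arctan2(d[1],d[0])),np.linalg.norm(d))
e1=sm-jm
ring=r(152.5,215.5,42);kt=r(140,221.5,55);kb=r(144,220,50);print("ring",ring,"knobtop",kt,kb)
e=sm-ring;print("ring->stop ang",np.degrees(np.arctan2(e[1],e[0])),np.linalg.norm(e[:2]))
hs=[r(*p,30) for p in((59,128),(235,117),(252,301),(83,311))];print("head ctr",np.mean(hs,0)); d=hs[1]-hs[0]+hs[2]-hs[3];print(np.degrees(np.arctan2(d[1],d[0])))
print("red",r(190,264,42)); print("V apex",r(618,190,36), "pad face top",r(432,200,35))
g=lambda u,v:(280+(u+.5)/8-.5,140+(v+.5)/8-.5)
print("cup flange",ray(C,g(302,240),18)); 
print("flange diam",ray(C,g(132,240),18)-ray(C,g(472,240),18))
f2=ray(C,(298,80),28);print("tin",f2)
f2=ray(C,(582,83),55);print("knob via cupshot",f2)
E
```

```text
jaw scr [571.9099076  241.02154861  36.        ] [586.92351484 176.94759452  36.        ] stop [654.69503989 260.40138145  36.        ] [669.72874964 196.50053465  36.        ]
cl 13.23079318221094 85.05282253917267
jaw 103.18745254044119 65.80942177863596
stop 103.23900455289792 65.64549223107127
ring [520.61629808 195.99515051  42.        ] knobtop [519.99516857 195.02826906  55.        ] [520.01005905 195.12185995  50.        ]
ring->stop ang 12.910029320317392 145.2676579409151
head ctr [519.68387963 194.96220581  30.        ]
13.313644875817074
red [532.8594205  184.22552176  42.        ]
V apex [650.60070606 225.65408577  36.        ] pad face top [598.35998487 213.62159099  35.        ]
cup flange [584.34485629   4.15385304  18.        ]
flange diam [-7.63851981e-03 -3.54980948e+01  0.00000000e+00]
tin [515.327006   -10.06661035  28.        ]
knob via cupshot [520.63381011 193.13912338  55.        ]
```

```bash
python3 - <<'E'
from h import *
T=loadc("top0");Sd=loadc("side0")
print("top flange",ray(T,(404.3,203),18),"side flange",ray(Sd,(290+169/3.3,180+493/3.3),16))
move_gripper(62)
movel([600,7,110],speed=150,ori=ori(0.2))
im,c=wsnap("w_cup2"); print(get_time_s(),get_eef_pos().round(1),get_finger_gap())
E
```

```text
top flange [585.01028285   5.84029014  18.        ] side flange [586.93140398   4.68213671  16.        ]
7.25 [600.9   7.1 110.9] 62.21862384145489
```

View pics/w_cup2.png

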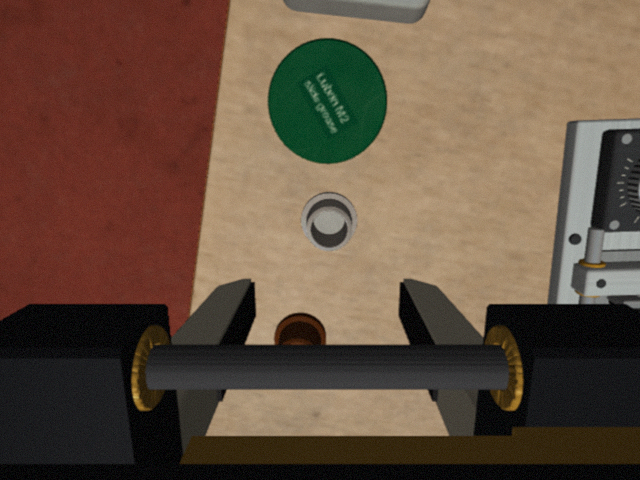

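The grey cup is now at (329,222), between the tin (327,101) and the brown cup (300,338). Computing its position and grasping.

```bash
python3 - <<'E'
from h import *
c=loadc("w_cup2")
p=ray(c,(329,222),18);print("flange",p, np.linalg.norm(ray(c,(300.5,222),18)-ray(c,(357.5,222),18)))
print("tool z angle",R.from_quat(get_eef_rot()).as_matrix()[:,2])
x,y=(p[0]+585)/2,(p[1]+4.8)/2
print(x,y)
movel([x,y,60],speed=150,ori=ori(0.2))
movel([x,y,23.5],speed=60)
print(get_eef_pos().round(2),get_contact_force().round(2))
print(move_gripper(20,effort=15),get_finger_gap(),get_contact_force().round(2),get_time_s())
im,c=wsnap("w_grasp")
E
```

```text
flange [585.78671712   4.92385841  18.        ] 36.44157660493638
tool z angle [0.98019628 0.19802162 0.00164113]
585.3933585610583 4.861929203846783
[585.38   4.84  23.39] [-0.6   0.03 -0.76]
False 32.08002024318853 [-0.23  1.07  1.13] 9.1167
```

View pics/w_grasp.png

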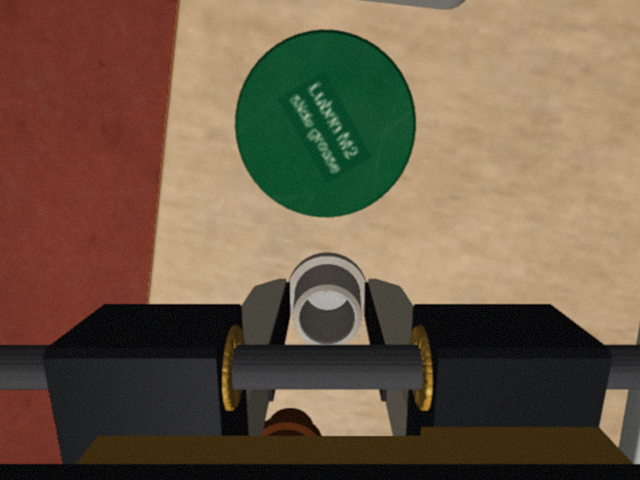

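Cup held at a gap of 32 mm. Lifting and carrying it to above the nest, then looking again.

```bash
python3 - <<'E'
from h import *
move_gripper(20,effort=25)
p=get_eef_pos(); f0=get_contact_force()
movel([p[0],p[1],115],speed=150); pause(0.2)
print(get_finger_gap(),(get_contact_force()-f0).round(2))
movel([622.7,219.4,115],speed=200,ori=ori(np.radians(13.2)))
print(get_finger_gap(),get_eef_pos().round(2),get_time_s())
wsnap("w_nest")
s=snapshot("side");cv2.imwrite("pics/s2.png",cv2.resize(s["img"][100:300,280:480],None,fx=3,fy=3,interpolation=cv2.INTER_CUBIC))
E
```

```text
31.458628889436568 [ 0.14 -1.61 -2.73]
31.34002198681464 [622.67 217.55 114.96] 11.5833
```

View pics/w_nest.png

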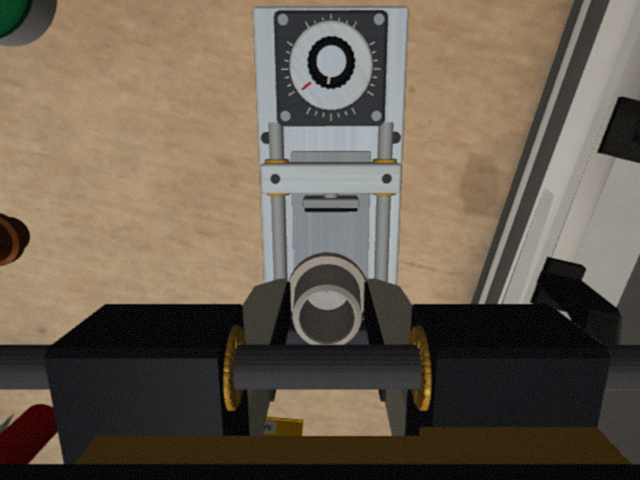

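View pics/s2.png

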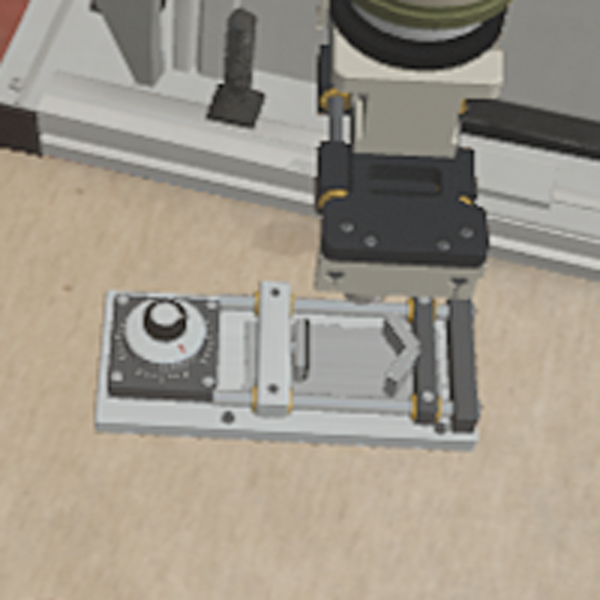

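```bash
python3 - <<'E'
from h import *
c=loadc("w_nest")
a=cv2.imread("pics/w_nest.png");cv2.imwrite("pics/wn_c.png",cv2.resize(a[0:220,240:420],None,fx=2.7,fy=2.7,interpolation=cv2.INTER_CUBIC))
cv2.imwrite("pics/wn_d.png",cv2.resize(a[200:350,240:420],None,fx=4,fy=4,interpolation=cv2.INTER_CUBIC))
print(get_eef_pos().round(2), get_finger_gap(), get_time_s())
E
```

```text
[622.79 217.61 115.05] 31.58304043629664 11.6833
```

View pics/wn_c.png

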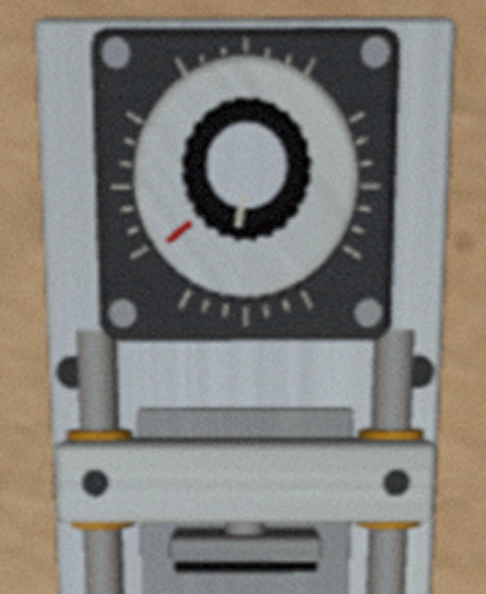

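View pics/wn_d.png

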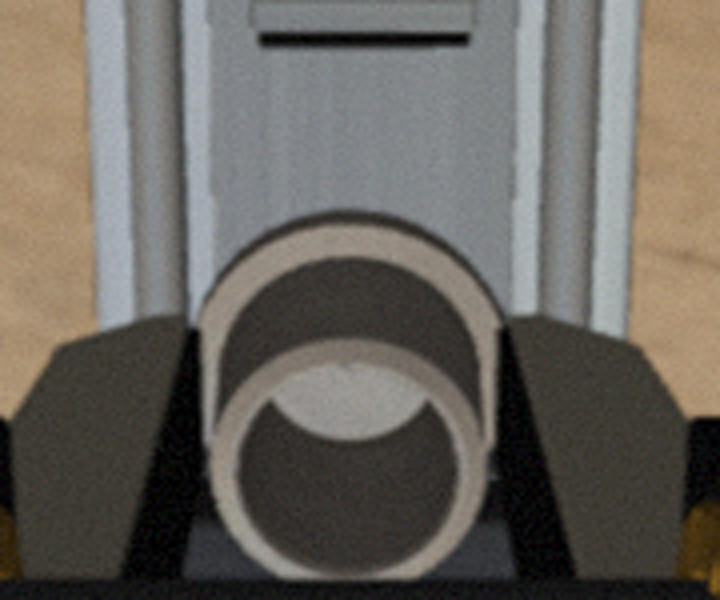

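```bash
python3 - <<'E'
from h import *
c=loadc("w_nest")
f=lambda u,v:(240+(u+.5)/2.7-.5,(v+.5)/2.7-.5)
k=ray(c,f(246,165),55);r=ray(c,f(246,176),42);j=ray(c,f(245.5,482),36);pf=ray(c,f(246,568),35)
d=ray(c,f(95.5,482),36)-ray(c,f(396.5,482),36)
print("knob",k,"ring",r,"jaw",j,"pad",pf,"screw ang",np.degrees(np.arctan2(d[1],d[0]))+90, np.linalg.norm(d))
e=j-r;print(np.degrees(np.arctan2(e[1],e[0])))
g=lambda u,v:(240+(u+.5)/4-.5,200+(v+.5)/4-.5)
print("rim",ray(c,g(348,460),115+19.6), "flange front",ray(c,g(350,218),115-5), "eef",get_eef_pos(), np.degrees(np.arctan2(*R.from_quat(get_eef_rot()).as_matrix()[[1,0],2])))
th=np.radians(13.2);u=np.array([np.cos(th),np.sin(th)])
print("nest from ring",r[:2]+105.5*u,"knob",k[:2]+105.5*u)
E
```

```text
knob [519.47501561 195.0640974   55.        ] ring [519.39123769 195.13791803  42.        ] jaw [579.08067909 209.11344625  36.        ] pad [597.75876425 213.62770015  35.        ] screw ang 13.117414372523612 65.75801840342201
13.177703245652387
rim [620.43970111 216.60548876 134.6       ] flange front [603.88874547 212.90529904 110.        ] eef [622.7949484  217.60741907 115.05082864] 13.084505613732189
nest from ring [622.10381194 219.22893482] knob [622.18758986 219.1551142 ]
```

```bash
python3 - <<'E'
from h import *
o=ori(np.radians(13.17))
movel([624.0,219.6,75],speed=100,ori=o); pause(0.15); p=get_eef_pos();print(p.round(2))
e=np.array([624.0,219.6])-p[:2]; cmd=np.array([624.0,219.6])+e
movel([*cmd,48],speed=80,ori=o); pause(.15);f0=get_contact_force();print(get_eef_pos().round(2),f0.round(2))
for z in (45,43.5,42.5,42,41.5,41):
    movel([*cmd,z],speed=20,ori=o); pause(.1);f=get_contact_force()-f0; print(z,get_eef_pos().round(2),f.round(2),get_finger_gap())
    if f[2]>2.5: break
print(get_time_s()); wsnap("w_n2")
E
```

```text
[624.39 219.68  75.63]
[623.79 219.57  48.2 ] [ 0.49  0.49 -0.71]
45 [623.62 219.47  45.04] [-1.41 -0.87 -0.03] 31.48138888492872
43.5 [623.58 219.54  43.48] [-1.2  -0.81 -0.17] 31.53966366392031
42.5 [623.59 219.51  42.47] [-0.32 -0.25  0.06] 31.65778071152298
42 [623.58 219.49  42.  ] [-0.29 -0.7   0.42] 31.774664561003327
41.5 [623.68 219.53  41.63] [-1.18 -0.85  1.53] 31.286378072535268
41 [623.75 219.56  41.56] [-1.37 -0.72  5.98] 31.587196931761014
15.175
```

View pics/w_n2.png

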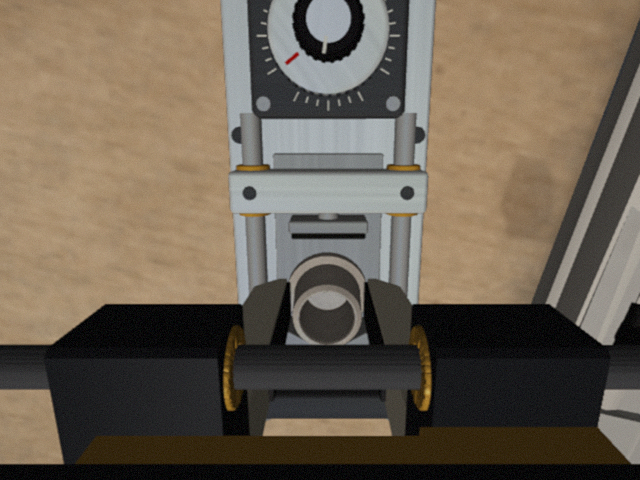

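The cup touches the nest floor at TCP z = 41.6, as expected (18 + 23.4). It stands centred behind the pad at (327,300). Releasing.

```bash
python3 - <<'E'
from h import *
p=get_eef_pos(); o=get_eef_rot()
movel([p[0],p[1],41.8],speed=20,ori=o)
move_gripper(46); print(get_finger_gap(),get_contact_force().round(2))
movel([p[0],p[1],115],speed=100)
# view from knob side: TCP behind
wsnap("w_n3"); s=snapshot("side");cv2.imwrite("pics/s3.png",cv2.resize(s["img"][160:280,300:460],None,fx=5,fy=5,interpolation=cv2.INTER_CUBIC)); print(get_time_s())
E
```

```text
45.98920548441678 [0.13 0.84 0.88]
16.9583
```

View pics/w_n3.png

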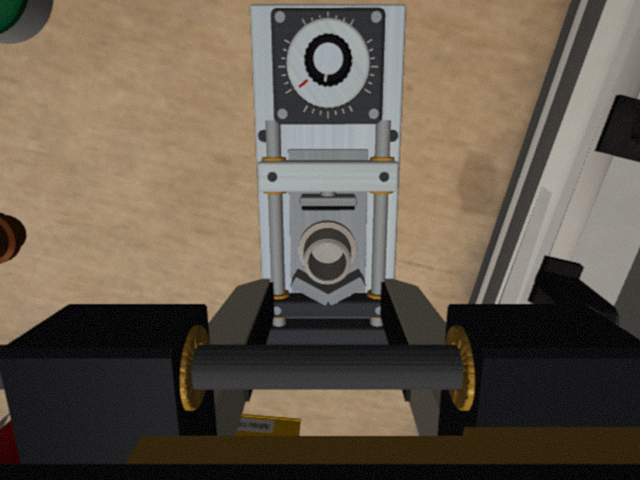

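View pics/s3.png

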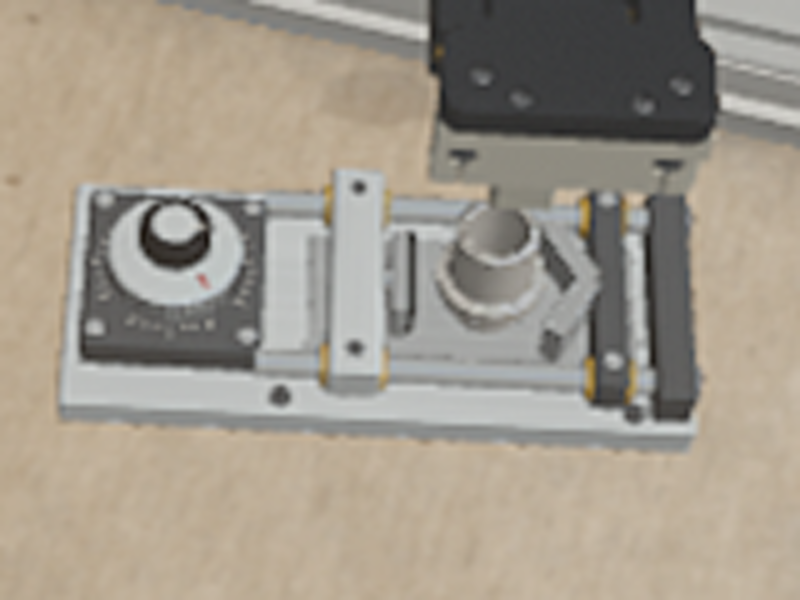

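Cup stands free and upright in the nest (wrist (328,252)), with the V a few mm ahead. Now to the knob: I'll centre on it with light grips in two perpendicular orientations.

```bash
python3 - <<'E'
from h import *
K=np.array([519.7,195.2])
q=solve_ik([*K,100],ori(0.2));print(q)
q2=solve_ik([*K,47],ori(-1.37));print(q2)
move_gripper(42,effort=6)
movel([*K,100],speed=150,ori=ori(0.2)); pause(.15)
movel([*K,60],speed=80); pause(.2); print(get_eef_pos().round(2)); f0=get_contact_force();t0=get_ft_torque();print(f0,t0)
for i in range(4): pause(.05);print((get_contact_force()-f0).round(2),(get_ft_torque()-t0).round(3))
wsnap("w_k1")
movel([*K,47],speed=30); pause(.2);print(get_eef_pos().round(2),(get_contact_force()-f0).round(2))
wsnap("w_k2");s=snapshot("side");cv2.imwrite("pics/s4.png",cv2.resize(s["img"][160:280,300:460],None,fx=5,fy=5,interpolation=cv2.INTER_CUBIC)); print(get_time_s())
E
```

```text
[-0.4211233   0.56393572 -0.05809418  2.08927956  0.06598619  0.49004404
  1.24231936]
[-0.64563119  0.67088441  0.27362996  2.13171519 -0.45332824  0.39367573
  0.19433536]
[519.99 195.31  60.48]
[ 0.37043008 -0.19506951 -0.40286111] [0.03987108 0.02742202 0.03719349]
[-1.23 -0.29  0.22] [-0.004 -0.029 -0.024]
[-0.33  0.12  0.5 ] [ 0.011 -0.031 -0.012]
[-0.2   0.72  0.37] [ 0.008 -0.038 -0.044]
[-0.2  -0.36  0.44] [ 0.021 -0.084 -0.009]
[519.78 195.22  47.12] [ 0.91 -0.35 -0.12]
20.2917
```

View pics/w_k2.png

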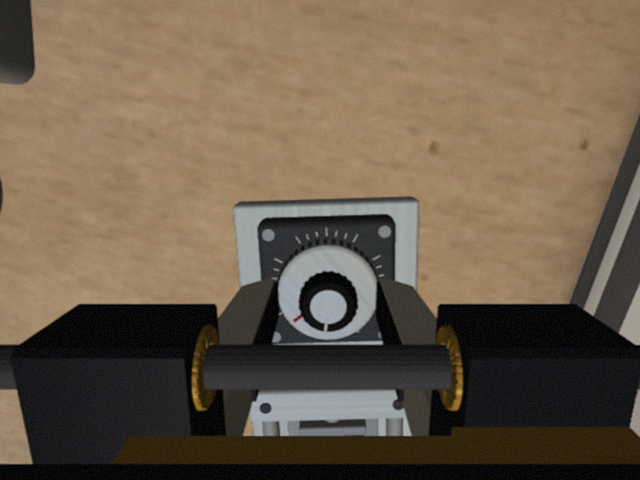

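View pics/s4.png

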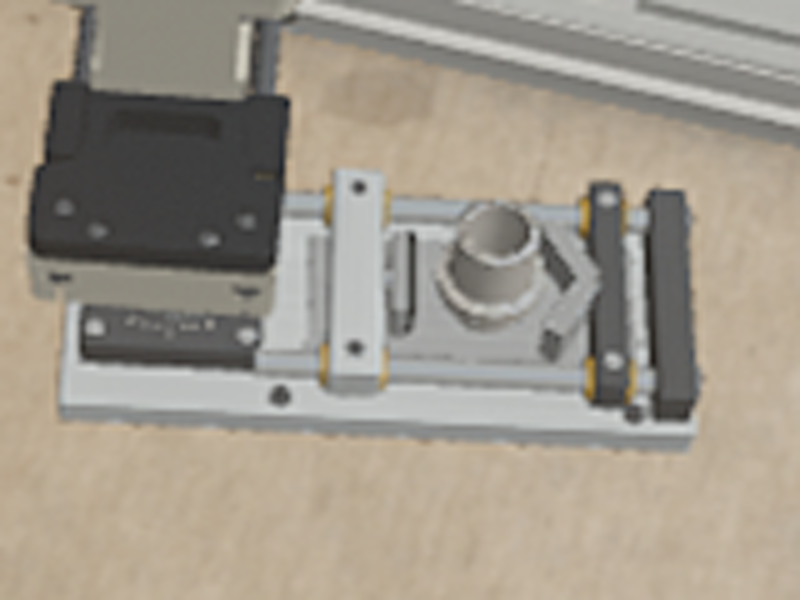

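```bash
cat >> h.py <<'E'
def avg(n=6,dt=0.02):
    F=[];T=[]
    for _ in range(n): pause(dt);F.append(get_contact_force());T.append(get_ft_torque())
    return np.mean(F,0),np.mean(T,0)
E
python3 - <<'E'
from h import *
c=loadc("w_k2");print("knob",ray(c,(329,304),55))
f0,t0=avg()
y=R.from_quat(get_eef_rot()).as_matrix()[:,1];z=R.from_quat(get_eef_rot()).as_matrix()[:,2]
print(move_gripper(20,effort=6),get_finger_gap())
f,t=avg();f-=f0;t-=t0
print("F",f.round(2),"along y",f@y,"z",f@z,"T",t.round(3),get_eef_pos().round(2),get_time_s())
wsnap("w_k3")
E
```

```text
knob [517.98928682 195.36359751  55.        ]
False 22.892864206547728
F [-1.08  1.96  0.37] along y 2.1391068319773776 z -0.6697395862819492 T [ 0.465  0.169 -0.007] [519.66 195.59  47.02] 20.95
```

View pics/w_k3.png

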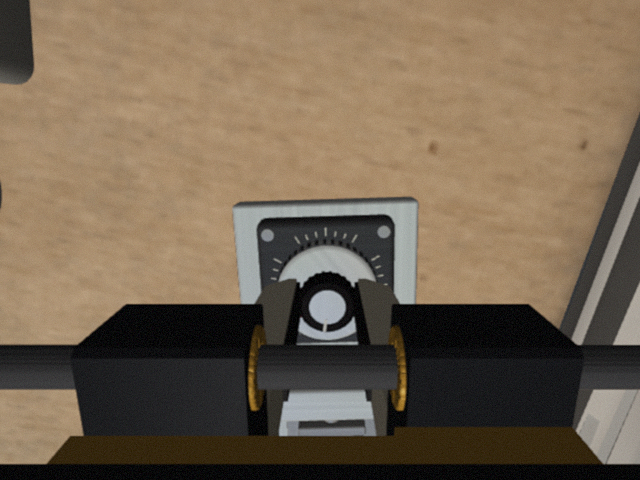

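```bash
python3 - <<'E'
from h import *
move_gripper(42,effort=6)
o=ori(-1.37); K=np.array([519.2,195.8])
q=get_joints(); 
movel([*K,60],speed=60)
movel([*K,60.5],speed=1.0,ori=o) if False else move_pose([*K,60],o)
movel([*K,47],speed=40); pause(.15)
f0,t0=avg(); print(get_eef_pos().round(2),get_joints().round(2))
y=R.from_quat(get_eef_rot()).as_matrix()[:,1];z=R.from_quat(get_eef_rot()).as_matrix()[:,2]
print(move_gripper(20,effort=6),get_finger_gap())
f,t=avg();f-=f0;t-=t0
print("F",f.round(2),"along y",f@y,"z",f@z,"T",t.round(3),get_eef_pos().round(2),get_time_s())
wsnap("w_k4")
E
```

```text
[519.29 195.83  47.14] [-0.68  0.68  0.32  2.13 -0.53  0.41  0.27]
False 23.14807216932436
F [ 3.34  0.62 -1.68] along y 3.401043897770843 z 0.05735302811253159 T [ 0.168 -0.674  0.006] [519.96 196.    47.13] 24.1167
```

View pics/w_k4.png

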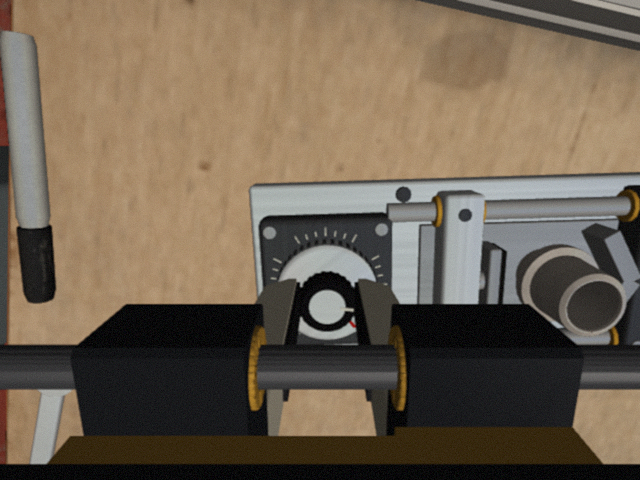

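```bash
cat >> h.py <<'E'
def yaw():
    z=R.from_quat(get_eef_rot()).as_matrix()[:,2]; return np.arctan2(z[1],z[0])
def turn(d,n=6):
    q=get_joints().copy() if not hasattr(turn,'q') else turn.q
    q=np.array(q); q[6]+=d; move_joints(q); turn.q=q; pause(.08)
    f,t=avg(n,.02); return f,t
E
python3 - <<'E'
from h import *
import json
f00,t00=avg(6)
o=ori(-1.37)
movel([520.3,195.8,47],speed=10,ori=o); pause(.1)
move_gripper(18,effort=45); pause(.1)
f,t=avg(6);print("gap",get_finger_gap(),"F",f.round(2),"T",t.round(3),t00.round(3),get_eef_pos().round(2),yaw())
R0=R.from_quat(get_eef_rot()).as_matrix();print("x axis",R0[:,0].round(4))
q=solve_ik([520.3,195.8,47],o);print(q.round(4),get_joints().round(4)); turn.q=np.array(q)
y0=yaw();json.dump({"q":list(q),"y0":y0,"T0":float(t[2])},open("turn.json","w"))
for d in (-.1,-.1):
    f,t=turn(d);print(round(turn.q[6]-q[6],3),"act",round(yaw()-y0,3),"Tz",round(t[2],3),"F",f.round(1),"gap",round(get_finger_gap(),2),get_eef_pos().round(2),round(get_time_s(),2))
json.dump({"q":list(turn.q),"y0":y0,"T0":float(t[2]),"q60":q[6]},open("turn.json","w"))
wsnap("w_t1")
E
```

```text
gap 22.154433850434376 F [0.09 2.45 4.11] T [0.513 0.116 0.   ] [ 0.191 -0.858  0.005] [520.05 195.93  47.03] -1.36980656929473
x axis [-4.e-04  2.e-04 -1.e+00]
[-0.6783  0.6787  0.3229  2.132  -0.5272  0.4071  0.2683] [-0.6784  0.6785  0.3227  2.1321 -0.5272  0.4074  0.2683]
-0.1 act -0.097 Tz 0.07 F [-0.9  3.1  4.9] gap 22.2 [520.09 195.93  47.05] 25.48
-0.2 act -0.197 Tz 0.112 F [-0.6  2.8  5.2] gap 22.0 [520.1  195.96  47.04] 25.91
```

View pics/w_t1.png

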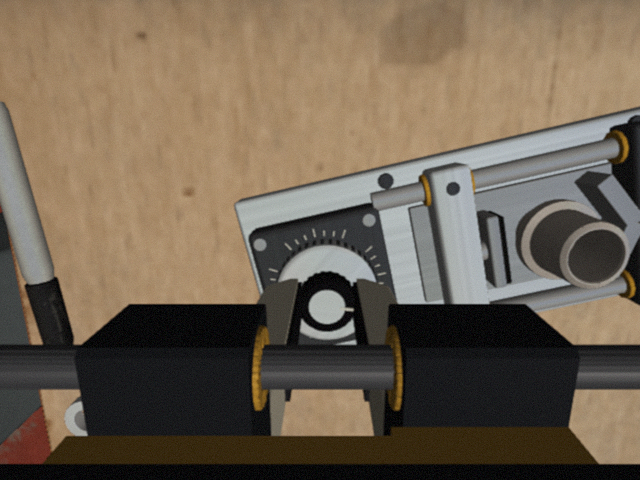

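```bash
python3 - <<'E'
import cv2,numpy as np
a=[cv2.resize(cv2.imread(f"pics/{n}.png")[260:350,270:390],None,fx=3.3,fy=3.3,interpolation=cv2.INTER_CUBIC) for n in("w_k4","w_t1")]
cv2.imwrite("pics/z1.png",np.hstack(a))
E
```

```text
(no output)
```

View pics/z1.png

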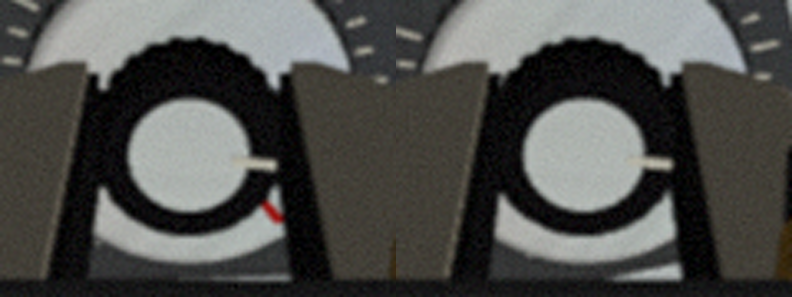

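The knob turns with the fingers: its white mark stays put at (347,309). The red ring line has left the gripper's frame, so the ring isn't being dragged. I'll keep turning.

```bash
python3 - <<'E'
from h import *
import json
J=json.load(open("turn.json"));turn.q=np.array(J["q"])
for d in (-.15,-.15,-.15,-.15,-.05,-.05):
    f,t=turn(d);print(round(turn.q[6]-J["q60"],3),"act",round(yaw()-J["y0"],3),"Tz",round(t[2],3),"F",f.round(1),"gap",round(get_finger_gap(),2),get_eef_pos().round(2),round(get_time_s(),2))
J["q"]=list(turn.q);json.dump(J,open("turn.json","w"))
wsnap("w_t2");s=snapshot("side");cv2.imwrite("pics/s5.png",cv2.resize(s["img"][160:280,300:460],None,fx=5,fy=5,interpolation=cv2.INTER_CUBIC))
E
```

```text
-0.35 act -0.347 Tz 0.025 F [-0.5  2.9  4.9] gap 21.89 [520.16 195.95  47.02] 26.41
-0.5 act -0.494 Tz 0.015 F [-0.7  2.7  4.9] gap 22.25 [520.18 195.94  47.04] 26.86
-0.65 act -0.643 Tz 0.04 F [-0.3  3.3  4.7] gap 22.01 [520.24 195.9   47.05] 27.31
-0.8 act -0.791 Tz 0.021 F [-0.2  2.9  5. ] gap 21.65 [520.27 195.9   47.04] 27.76
-0.85 act -0.841 Tz 0.149 F [-0.8  3.1  5.4] gap 21.86 [520.28 195.88  47.04] 28.19
-0.9 act -0.891 Tz 0.175 F [-0.6  2.6  4.9] gap 22.03 [520.3  195.86  47.04] 28.62
```

View pics/w_t2.png

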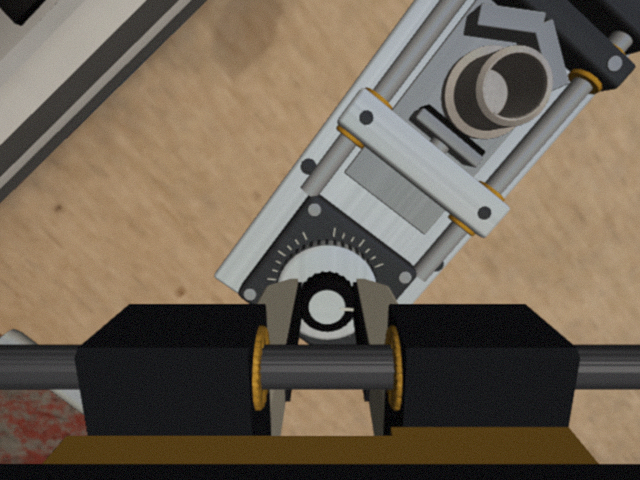

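View pics/s5.png

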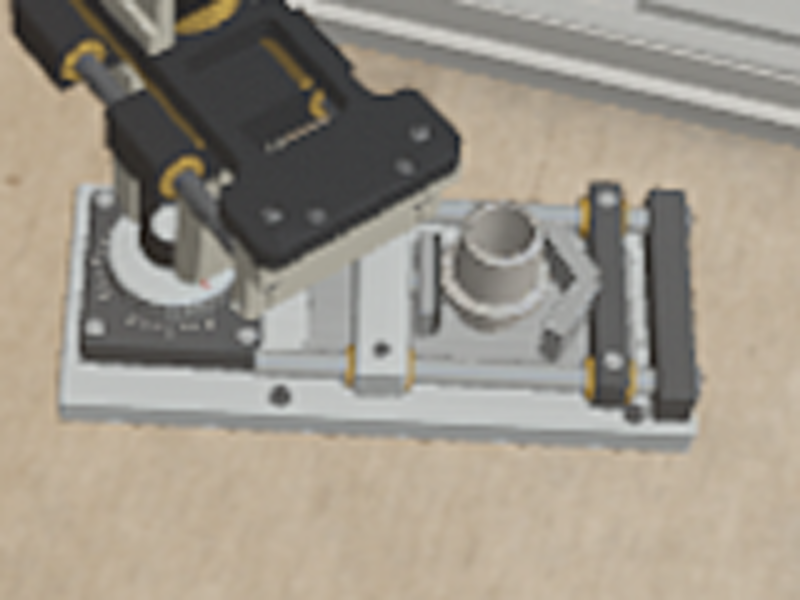

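```bash
python3 - <<'E'
from h import *
import json
J=json.load(open("turn.json"));turn.q=np.array(J["q"])
def st(d,n=4):
    q=turn.q;q[6]+=d;move_joints(q);return avg(n,.02)
for i in range(12):
    f,t=st(-.03);print(round(turn.q[6]-J["q60"],3),"act",round(yaw()-J["y0"],3),"Tz",round(t[2],3),"gap",round(get_finger_gap(),2),round(get_time_s(),2))
    J["q"]=list(turn.q);json.dump(J,open("turn.json","w"))
    if t[2]>0.33: break
wsnap("w_t3");s=snapshot("side");cv2.imwrite("pics/s6.png",cv2.resize(s["img"][160:280,300:460],None,fx=5,fy=5,interpolation=cv2.INTER_CUBIC))
E
```

```text
-0.93 act -0.921 Tz 0.169 gap 21.9 29.04
-0.96 act -0.951 Tz 0.197 gap 21.9 29.36
-0.99 act -0.981 Tz 0.216 gap 21.55 29.68
-1.02 act -1.011 Tz 0.239 gap 21.85 29.99
-1.05 act -1.041 Tz 0.202 gap 21.88 30.31
-1.08 act -1.072 Tz 0.212 gap 22.05 30.62
-1.11 act -1.102 Tz 0.207 gap 21.83 30.94
-1.14 act -1.132 Tz 0.215 gap 21.86 31.26
-1.17 act -1.162 Tz 0.211 gap 21.49 31.57
-1.2 act -1.192 Tz 0.237 gap 21.87 31.89
-1.23 act -1.222 Tz 0.199 gap 21.83 32.21
-1.26 act -1.252 Tz 0.219 gap 21.48 32.52
```

View pics/w_t3.png

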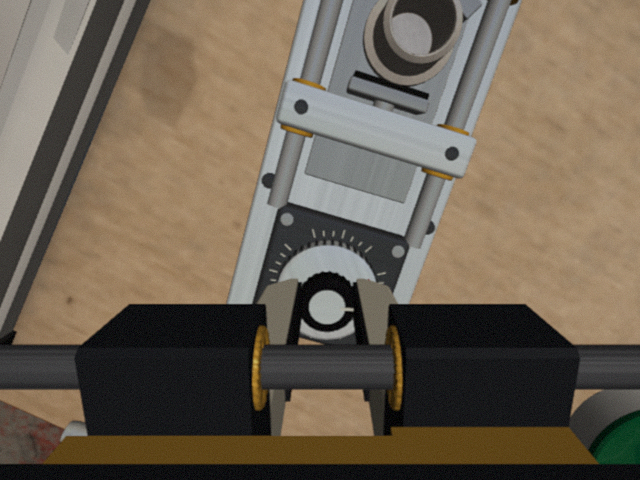

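View pics/s6.png

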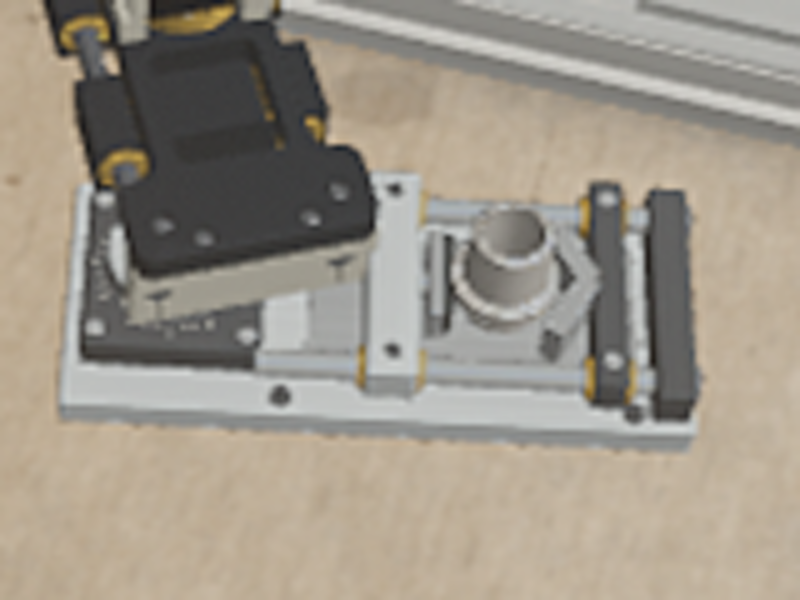

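Baseline drag reads 0.21 N m; the cup is moving towards the V and hasn't seated yet. I'll continue and watch for the torque rise.

```bash
python3 - <<'E'
from h import *
import json
J=json.load(open("turn.json"));turn.q=np.array(J["q"])
def st(d,n=4):
    q=turn.q;q[6]+=d;move_joints(q);return avg(n,.02)
for i in range(16):
    f,t=st(-.03,5);print(round(turn.q[6]-J["q60"],3),"act",round(yaw()-J["y0"],3),"Tz",round(t[2],3),"gap",round(get_finger_gap(),2),f.round(1),round(get_time_s(),2))
    J["q"]=list(turn.q);json.dump(J,open("turn.json","w"))
    if t[2]>0.265: break
wsnap("w_t4");s=snapshot("side");cv2.imwrite("pics/s7.png",cv2.resize(s["img"][160:280,300:460],None,fx=5,fy=5,interpolation=cv2.INTER_CUBIC))
E
```

```text
-1.29 act -1.282 Tz 0.23 gap 21.86 [0.2 2.2 5. ] 32.96
-1.32 act -1.313 Tz 0.195 gap 21.83 [-0.4  2.4  5.2] 33.29
-1.35 act -1.343 Tz 0.206 gap 21.91 [-0.4  2.4  5.2] 33.62
-1.38 act -1.373 Tz 0.197 gap 21.61 [0.3 2.3 5.3] 33.96
-1.41 act -1.403 Tz 0.195 gap 22.07 [0.  2.2 5. ] 34.29
-1.44 act -1.433 Tz 0.214 gap 21.73 [-0.1  2.7  4.9] 34.62
-1.47 act -1.463 Tz 0.207 gap 21.98 [-0.3  2.2  4.7] 34.96
-1.5 act -1.493 Tz 0.187 gap 21.76 [-0.1  2.5  4.8] 35.29
-1.53 act -1.523 Tz 0.209 gap 22.18 [-0.4  2.1  5.3] 35.62
-1.56 act -1.553 Tz 0.2 gap 21.92 [-0.2  2.7  5.1] 35.96
-1.59 act -1.583 Tz 0.219 gap 21.67 [-0.2  2.1  5.2] 36.29
-1.62 act -1.613 Tz 0.215 gap 21.66 [0.1 2.2 4.8] 36.62
-1.65 act -1.643 Tz 0.232 gap 21.84 [-0.3  2.1  5.4] 36.96
-1.68 act -1.673 Tz 0.237 gap 22.09 [-0.4  2.4  5.1] 37.29
-1.71 act -1.703 Tz 0.26 gap 22.0 [-0.6  2.3  5.2] 37.62
-1.74 act -1.733 Tz 0.285 gap 21.52 [-0.2  2.   4.8] 37.96
```

View pics/w_t4.png

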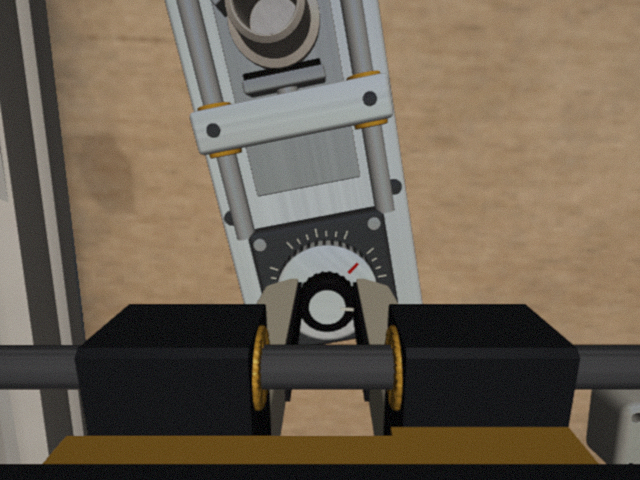

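View pics/s7.png

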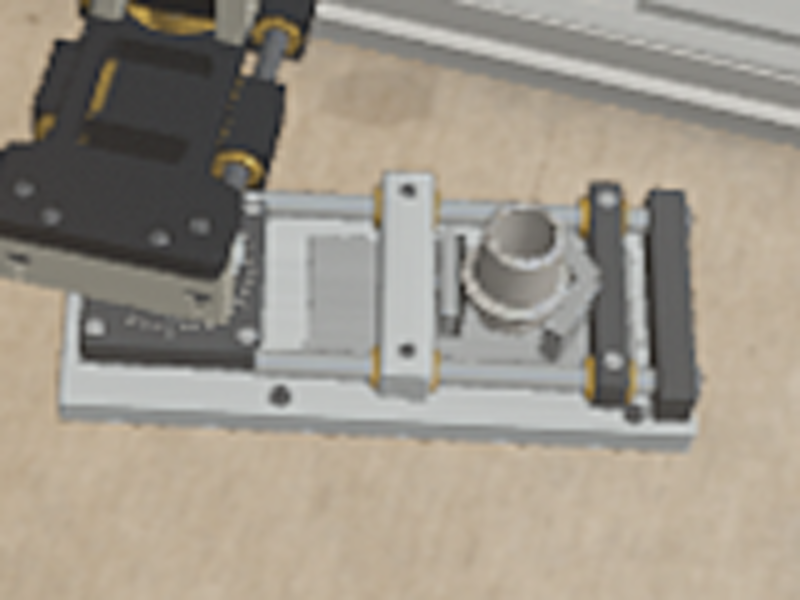

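Torque has risen about 0.08 N m above the baseline, so roughly 8 N; the cup sits in the V and the ring line is at (352,267) in the wrist picture. Final small steps to about 12 N.

```bash
python3 - <<'E'
from h import *
import json
J=json.load(open("turn.json"));turn.q=np.array(J["q"])
def st(d,n=4):
    q=turn.q;q[6]+=d;move_joints(q);return avg(n,.02)
for d in (-.03,-.025):
    f,t=st(d,10);print(round(turn.q[6]-J["q60"],3),"act",round(yaw()-J["y0"],3),"Tz",round(t[2],3),"gap",round(get_finger_gap(),2),f.round(1),round(get_time_s(),2))
    J["q"]=list(turn.q);json.dump(J,open("turn.json","w"))
    if t[2]>0.315: break
E
```

```text
-1.77 act -1.763 Tz 0.314 gap 21.86 [-0.1  1.9  5. ] 38.48
-1.795 act 4.496 Tz 0.336 gap 21.94 [-0.2  2.   4.9] 38.89
```

```bash
python3 - <<'E'
from h import *
wsnap("w_t5")
move_gripper(42,effort=10); wsnap("w_t6")
p=get_eef_pos(); movel([p[0],p[1],75],speed=60)
movel([p[0],p[1],150],speed=120)
wsnap("w_t7"); print(get_time_s(),get_eef_pos().round(1))
s=snapshot("side");cv2.imwrite("pics/s8.png",cv2.resize(s["img"][160:280,300:460],None,fx=5,fy=5,interpolation=cv2.INTER_CUBIC))
a=[cv2.resize(cv2.imread(f"pics/{n}.png")[240:350,270:390],None,fx=3.3,fy=3.3,interpolation=cv2.INTER_CUBIC) for n in("w_t5","w_t6")]
cv2.imwrite("pics/z2.png",np.hstack(a))
E
```

```text
41.0 [519.8 195.7 149.2]
```

View pics/z2.png

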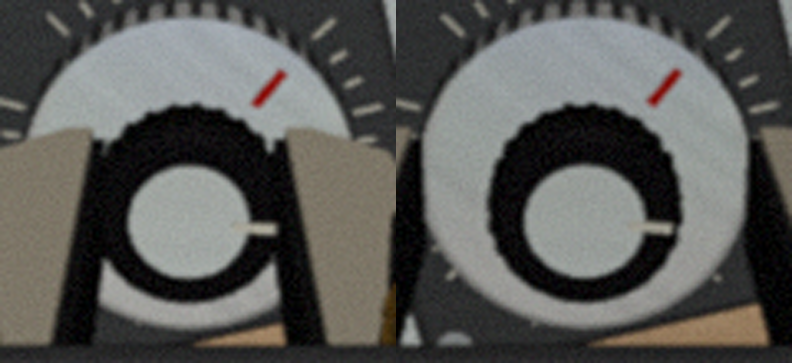

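View pics/w_t7.png

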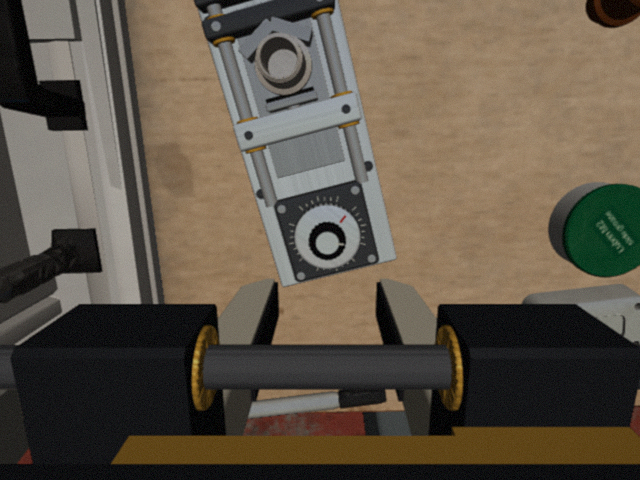

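View pics/s8.png

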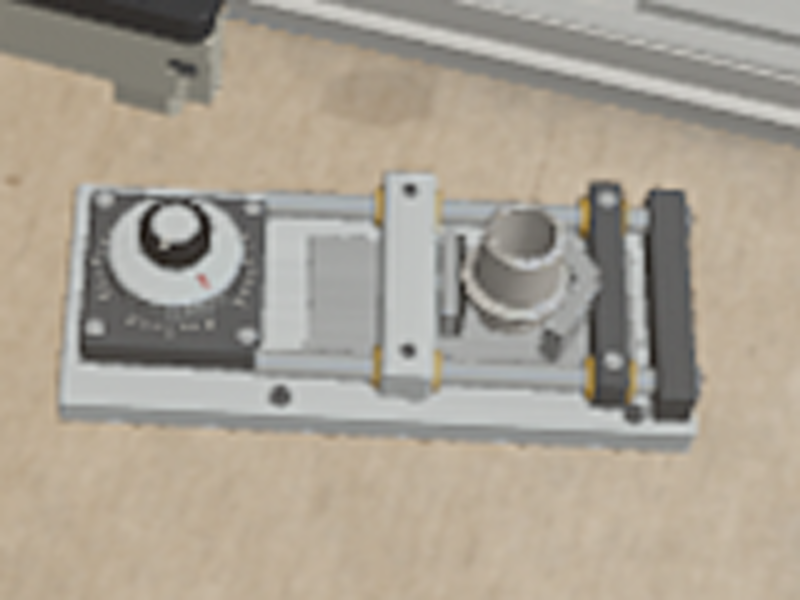

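```bash
python3 - <<'E'
from h import *
def ring(name,box):
    c=loadc(name);im=cv2.imread(f"pics/{name}.png").astype(int);x0,y0,x1,y1=box;s=im[y0:y1,x0:x1]
    w=np.clip(s[...,2]-np.maximum(s[...,0],s[...,1])-40,0,None);v,u=np.mgrid[y0:y1,x0:x1]
    p=ray(c,((u*w).sum()/w.sum(),(v*w).sum()/w.sum()),42)
    return p
kk=np.array([519.8,195.5])
for n,b,in (("w_stage",(215,140,265,190)),("w_n3",(290,30,375,110)),("w_t7",(300,200,360,270))):
    p=ring(n,b);d=p[:2]-kk;print(n,p.round(1),np.degrees(np.arctan2(d[1],d[0])).round(1),np.linalg.norm(d).round(1))
im=cv2.imread("pics/w_t7.png");cv2.imwrite("pics/z3.png",cv2.resize(im[0:290,180:410],None,fx=2,fy=2,interpolation=cv2.INTER_CUBIC))
E
```

```text
w_stage [532.4 184.4  42. ] -41.5 16.8
w_n3 [532.6 184.4  42. ] -41.1 16.9
w_t7 [532.7 184.2  42. ] -41.1 17.1
```

View pics/z3.png

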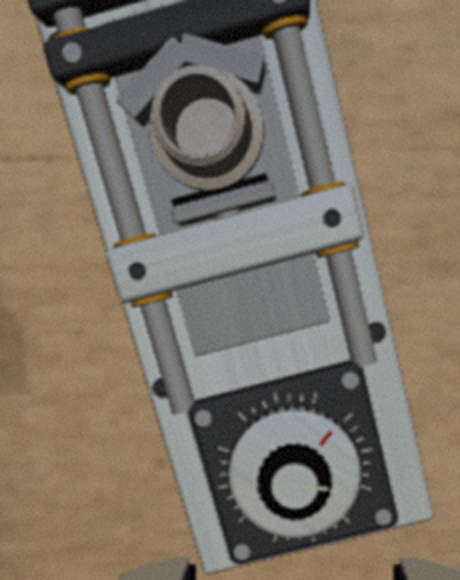

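The red line is unchanged at -41°, the cup is seated in the V with the pad on it, and the gripper is clear. Handing in.

```bash
python3 - <<'E'
from plant import *
print(get_contact_force().round(1)); close_job(); print(get_time_s())
E
```

```text
[-0.5 -0.1 -0.9]
the job is handed in; nothing more can be done
the job is handed in; nothing more can be done
```

The cup is clamped upright in the nest against the V stop, and I handed the job in at about 41 s, with the gripper open and clear. I placed and released the grey cup first. Then I turned only the inner knob, in one grasp, about 1.79 rad clockwise as read at the wrist.

**Last checks:**
- **Clamping force:** the knob torque rose from about 0.206 to 0.336 N m, which is roughly 13 N. This is inferred from torque alone. The drag reading came out below the stated 0.25 N m because I read it at rest, so the true force could be nearer 15–16 N.
- **Knob:** its mark did not move when the fingers opened.
- **Ring:** the red line was at -41.1° before and after turning (-41.5° in the first picture), so the ring stayed as set. A steady 5 N or so vertical force showed on the wrist while gripping the knob, but it did not drag the ring.
- **Cup:** the last wrist picture shows it upright in the V with the pad against it.
- **Other items:** the robot did not touch the tin, cover, spanner or marker. I did not measure their positions again at the end.

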